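Find the full sample tin and put it on the scale

ROBOT

A 6-joint arm with a two-finger parallel gripper is mounted at the origin on a cart in front of the work surface, level with it; the furniture and walls round the work are solid. World frame = base frame: x ahead of the robot, y to its left, z up, the work surface at z = 0. Lengths are in m, angles in rad, forces in N, time in s.
With the tool pointing down it reaches from about 0.3 to 0.75 m from the base axis. Payload 8.5 kg.
Tool frame: the origin (TCP) lies midway between the tips of the shut fingers; the grasp point (between the pads) lies 19 mm behind it; y points along the fingers, x is the direction in which the jaws open and shut, and the axes are right-handed (so a half turn about y gives the same grasp; the last joint's range is limited). The gripper opens to 85 mm and grips with 20 to 120 N. Pads are 22 mm wide; open, the fingers measure 114 mm over their backs; the gripper's body (76 mm by 85 mm) begins 54 mm behind the grasp point. The pads swing forward as they close: fully open they stand 13 mm farther back than shut.
Start: joints at [0.957, 0.381, 1.297, -0, 1.464, -0.215], TCP at [0.214, 0.507, 0.231] pointing down, gripper open.
Joint ranges: [-3.11, 3.11], [-0.89, 2.33], [0.22, 2.48], [-1.42, 4.56], [0.17, 2.85], [-2.88, 2.88]. Speed limits (rad/s): [2.39, 2.39, 3.14, 3.14, 3.14, 3.14].

INTERFACE

Orientations are given as a rotation vector (axis times angle).
In Python, from workcell import ctrl gives the robot as it stands.
- The arm moves only by the tool servo_tool, never from a script. Its argument "steps" is a list of rows, each an object of numbers: "jaw": the finger opening in cm, from 0 to 8.54; "x", "y", "z": the shift along the tool's x, y, z in cm; "rx", "ry", "rz": the turn, a rotation vector about the tool's x, y, z in degrees. A call has 1 to 8 rows; each row shifts and turns the commanded pose from where the row before left it, along the tool's axes as they then stand; what a row does not reach is not made up. A row lasts 1/10 s, in which the tool goes at most 50 mm and 8.59 degrees, less where a joint would pass 70% of its speed; a pose out of reach is approached as far as the arm can. A call with a gripper value outside its range is refused whole. The fingers move at their own pace and stop on an object; "squeeze" is the grip in N (left out, the last holds). Time passes only in rows, so rows that do not move let the fingers close. It gives the time, the measured TCP pose, the force and the opening at its end, in the units of the state.
- ctrl.get_state(): the state, without advancing time (a new reading comes with each control period).
- ctrl.snapshot(name): name is "side" or "top" or "wrist"; returns the picture (400x640x3 uint8, red, green, blue); there is no depth.
- ctrl.camera_info(name): a dict with "K" (3x3 intrinsics, pixels), "rvec" (rotation vector, rad) and "tvec" (3), from world to camera coordinates, as OpenCV has them. Camera axes: x right, y down, z forward; pixel columns grow to the right and rows downward; lengths in m; the calibration is good to about 2 mm. A picture is of the moment at which its call begins: read the wrist's pose just before it. camera_info takes no time and is no camera call; for the wrist camera it gives the pose at the moment of the call.
- ctrl.finish_job(): hands the job in, once; it reports no verdict.
The state is a dict: "time": time; "joint_positions": joint angles; "qd": joint speeds; "tau": joint torques, N m; "position": TCP position; "tcp_rot": TCP orientation; "wrist_force": force on the tool from outside, world axes, zero at the start; "ft_torque": the same for the moment, N m; "width": finger opening in m.
Only numpy, scipy, OpenCV 4.12 (cv2) and the standard library are available. Lean on these libraries where they do the work, as an engineer would, in place of code of your own. Each camera call takes 0.05 s, during which the arm holds its last target.

TASK

Only one of the three identical closed tins is still full. One after another, from left to right, lift each about 5 cm clear of the counter to feel its weight, and set it back upright where it stood before lifting the next (the right one may go straight on to the scale if it is the full one). Then stand the full tin upright in the middle of the scale's pan, setting it down gently without pressing on the scale or shoving it, and leave the two empty tins where they stood and everything else undisturbed.

Things in the scene. Friction and masses are not known exactly. Their poses are not given: they have to be found in the camera images.
- tin_left: Closed square tin, 54 x 54 x 84 mm tall, the left one of three alike (left is +y), bare metal, steel lid that stays on. Origin: centre of its underside; z up, x and y square to its flat sides; take it by two opposite sides. One tin is full, 0.44 to 0.72 kg in all; the other two are empty, 0.14 to 0.24 kg each. Which is full varies and cannot be seen; contents can shift 2 mm.
- tin_middle: Closed square tin, 54 x 54 x 84 mm tall, the middle one of three alike (left is +y), bare metal, steel lid that stays on. Origin: centre of its underside; z up, x and y square to its flat sides; take it by two opposite sides. One tin is full, 0.44 to 0.72 kg in all; the other two are empty, 0.14 to 0.24 kg each. Which is full varies and cannot be seen; contents can shift 2 mm.
- tin_right: Closed square tin, 54 x 54 x 84 mm tall, the right one of three alike (left is +y), bare metal, steel lid that stays on. Origin: centre of its underside; z up, x and y square to its flat sides; take it by two opposite sides. One tin is full, 0.44 to 0.72 kg in all; the other two are empty, 0.14 to 0.24 kg each. Which is full varies and cannot be seen; contents can shift 2 mm.
- scale: Flat grey battery scale, loose, 200 (x) x 150 (y) x 29 mm tall, with a steel pan; it stands to the left or the right of the tins, a sample tray on the other side. Origin: centre of its underside, z up; its display end is at -x, nearer the robot.
- pan (a point): Centre of the top face of the scale's pan: 29 mm above the counter, 26 mm from the scale's origin along its +x. The pan is flat, 128 x 128 mm, sides along the scale's x and y.
- tray_green: Bystander: open rectangular sample tray, 108 (x) x 153 (y) x 28 mm, of green coffee, on the side opposite the scale. Origin: centre of its underside.
- mug: Bystander: white mug, 85 mm across without its handle, 91 mm tall, behind the tins to the right. Origin: centre of its underside.
- bowl: Bystander: white cupping bowl, 92 mm across, 62 mm tall, behind the middle tin. Origin: centre of its underside.
- disc_pale: Bystander: brown colour reference disc, 39 mm across, 10 mm thick, flat on the counter behind the left tin. Origin: centre of its underside.

How it is judged:
On the way, in this order (a step that is already met when the one before it is completed fails the run):
1. the left tin is lifted clear while the other two stand (height (world z) of tin_left above 0.02 m and contact force between tin_left and scale below 0.01 N and height (world z) of each of tin_middle, tin_right below 0.006 m and angle between each of tin_middle, tin_right's own z axis and vertical below 0.1 rad and distance of each of tin_middle, tin_right from where it was at the start of the episode below 0.06 m), for 0.2 s.
2. the left tin is back where it stood and the middle one is lifted clear (height (world z) of each of tin_left, tin_right below 0.006 m and angle between each of tin_left, tin_right's own z axis and vertical below 0.1 rad and distance of each of tin_left, tin_right from where it was at the start of the episode below 0.06 m and height (world z) of tin_middle above 0.02 m and contact force between tin_middle and scale below 0.01 N), for 0.2 s.
3. the left and middle tins are back where they stood and the right one is lifted clear (height (world z) of each of tin_left, tin_middle below 0.006 m and angle between each of tin_left, tin_middle's own z axis and vertical below 0.1 rad and distance of each of tin_left, tin_middle from where it was at the start of the episode below 0.06 m and height (world z) of tin_right above 0.02 m and contact force between tin_right and scale below 0.01 N), for 0.2 s.
At the end, for the whole second after the job is handed in: The full tin rests released on the scale, upright within 0.1 rad, its centre within 30 mm of the pan's centre, weighing on the scale with more than 3.4 N (an empty one cannot); the other two stand upright on the counter within 60 mm of where they began; all at rest (((contact force between tin_left and scale above 3.4 N and horizontal distance between tin_left and pan below 0.03 m and angle between each of tin_left, tin_middle, tin_right's own z axis and vertical below 0.1 rad and height (world z) of tin_left between 0.022 and 0.036 m and linear speed of each of tin_left, tin_middle, tin_right below 0.03 m/s and height (world z) of each of tin_middle, tin_right below 0.006 m and distance of each of tin_middle, tin_right from where it was at the start of the episode below 0.06 m) or (contact force between tin_middle and scale above 3.4 N and horizontal distance between tin_middle and pan below 0.03 m and angle between each of tin_middle, tin_left, tin_right's own z axis and vertical below 0.1 rad and height (world z) of tin_middle between 0.022 and 0.036 m and linear speed of each of tin_middle, tin_left, tin_right below 0.03 m/s and height (world z) of each of tin_left, tin_right below 0.006 m and distance of each of tin_left, tin_right from where it was at the start of the episode below 0.06 m) or (contact force between tin_right and scale above 3.4 N and horizontal distance between tin_right and pan below 0.03 m and angle between each of tin_right, tin_left, tin_middle's own z axis and vertical below 0.1 rad and height (world z) of tin_right between 0.022 and 0.036 m and linear speed of each of tin_right, tin_left, tin_middle below 0.03 m/s and height (world z) of each of tin_left, tin_middle below 0.006 m and distance of each of tin_left, tin_middle from where it was at the start of the episode below 0.06 m))); the robot touches nothing.
It fails at once if a tin set hard on the scale, or the scale pressed by the hand (over 60 N) (contact force between any of tin_left, tin_middle, tin_right, the fingers, the arm and scale above 60 N).
It fails at once if a tin tipped over (more than 0.5 rad) (angle between any of tin_left, tin_middle, tin_right's own z axis and vertical above 0.5 rad).
It fails at once if the scale or a bystander displaced by more than 30 mm (distance of any of scale, tray_green, mug, bowl, disc_pale from where it was at the start of the episode above 0.03 m).
It also fails if it takes over 72 s, if anything falls off the work surface, if the arm or the gripper's body presses on something with over 40 N, if the wrist force passes 120 N, or if a joint passes its speed limit or range.

## Working session

There is one attempt and no reset: what is moved stays moved. The work goes in short steps, Python scripts to look and compute and a tool call to move; the robot and the scene stay as the last step left them, time stands still between calls to the robot, and variables do not carry over. Pictures are saved under pics/ and viewed, and the job is handed in when it is done.

Besides the shell and the picture viewer there is one more tool, called after "Emit:" in YAML: its name, and indented under it one key for each argument. servo_tool: Moves the arm, as the interface text tells. Its arguments: {"type":"object","properties":{"steps":{"type":"array","items":{"type":"object","properties":{"jaw":{"type":"number"},"x":{"type":"number"},"y":{"type":"number"},"z":{"type":"number"},"rx":{"type":"number"},"ry":{"type":"number"},"rz":{"type":"number"}}}},"squeeze":{"type":"number"}},"required":["steps"]}

```bash
mkdir -p pics; ls; python3 - <<'E'
from workcell import ctrl
import cv2, numpy as np
s=ctrl.get_state()
for k,v in s.items(): print(k,np.round(v,4))
for n in("side","top"):
    im=ctrl.snapshot(n); cv2.imwrite(f"pics/{n}0.png",im[:,:,::-1]); c=ctrl.camera_info(n); print(n,c)
E
```

```text
pics
time 0.0
joint_positions [ 0.9567  0.3812  1.2983 -0.      1.4636 -0.2153]
qd [ 0.0001 -0.0006  0.0006 -0.0012  0.0003 -0.0007]
tau [-1.80000e-03 -4.48454e+01 -2.31280e+01 -3.00000e-04  4.70000e-03
 -0.00000e+00]
position [0.2134 0.5066 0.2307]
tcp_rot [-1.3724 -0.9096  0.9118]
wrist_force [-0.059   0.2768 -0.5092]
ft_torque [-0.0843  0.0335  0.055 ]
width 0.0855
side {'K': array([[388.08860319,   0.        , 319.07077103],
       [  0.        , 388.08860319, 198.37110607],
       [  0.        ,   0.        ,   1.        ]]), 'rvec': array([ 1.96492866, -0.43971294,  0.31655077]), 'tvec': array([-0.52830016,  0.14906182,  0.91934617])}
top {'K': array([[403.57499731,   0.        , 320.2675316 ],
       [  0.        , 403.57499731, 207.8704985 ],
       [  0.        ,   0.        ,   1.        ]]), 'rvec': array([ 2.16679786, -2.13704549,  0.1572895 ]), 'tvec': array([-0.01165028,  0.55872687,  1.06877122])}
```

View pics/top0.png

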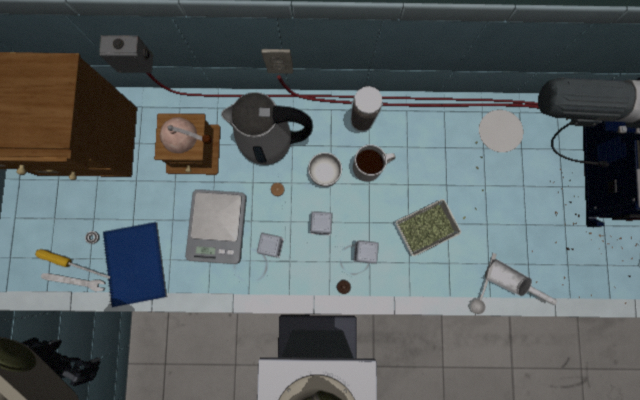

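View pics/side0.png

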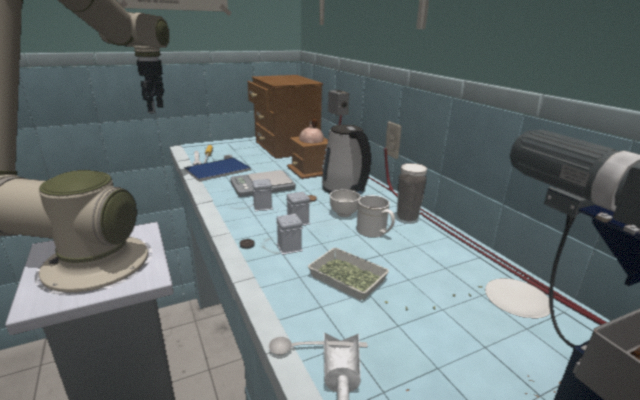

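```bash
cat > h.py <<'E'
import numpy as np, cv2
from workcell import ctrl
from scipy.spatial.transform import Rotation as R
def ray(c,px,z):
    K,rv,t=np.array(c["K"]),np.array(c["rvec"]),np.array(c["tvec"])
    Rm=cv2.Rodrigues(rv)[0]; px=np.atleast_2d(px).astype(float)
    d=(np.linalg.inv(K)@np.c_[px,np.ones(len(px))].T); d=(Rm.T@d).T
    o=-Rm.T@t; s=(z-o[2])/d[:,2]
    return o+s[:,None]*d
def proj(c,P):
    return cv2.projectPoints(np.atleast_2d(P).astype(float),np.array(c["rvec"]),np.array(c["tvec"]),np.array(c["K"]),None)[0][:,0]
E
python3 - <<'E'
from h import *
im=cv2.imread("pics/top0.png")
c=im[180:280,170:470]; cv2.imwrite("pics/top0c.png",cv2.resize(c,(780,260),interpolation=cv2.INTER_NEAREST))
c=im[200:280,240:400]; cv2.imwrite("pics/top0t.png",cv2.resize(c,(800,400),interpolation=cv2.INTER_NEAREST))
hsv=cv2.cvtColor(im,cv2.COLOR_BGR2HSV)
for p in[(270,243),(320,222),(366,250),(216,215),(300,260),(272,256)]: print(p,hsv[p[1],p[0]],im[p[1],p[0]])
E
```

```text
(270, 243) [114  17 153] [153 145 143]
(320, 222) [112  18 155] [155 147 144]
(366, 250) [112  18 159] [159 151 148]
(216, 215) [ 13  11 157] [150 153 157]
(300, 260) [ 91  36 169] [169 168 145]
(272, 256) [ 97  34 126] [126 122 109]
```

View pics/top0t.png

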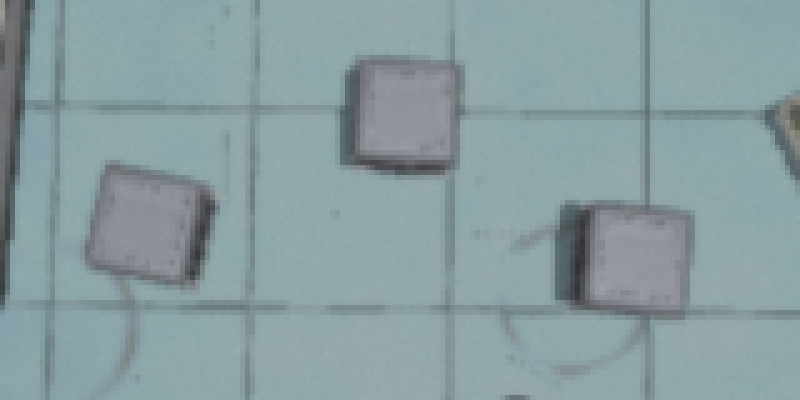

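```bash
python3 - <<'E'
from h import *
im=cv2.imread("pics/top0.png").astype(int); c=ctrl.camera_info("top")
m=((im[:,:,1]-im[:,:,2]<9)&(im[:,:,0]>120)).astype(np.uint8)*255
m[:200]=0;m[280:]=0;m[:,:250]=0;m[:,395:]=0
m=cv2.morphologyEx(m,cv2.MORPH_OPEN,np.ones((5,5),np.uint8))
cs,_=cv2.findContours(m,cv2.RETR_EXTERNAL,cv2.CHAIN_APPROX_NONE)
for k in cs:
    if cv2.contourArea(k)<100: continue
    w=ray(c,k[:,0],0.084)[:,:2].astype(np.float32)
    r=cv2.minAreaRect(w*1000); 
    mm=np.zeros(m.shape,np.uint8);cv2.drawContours(mm,[k],-1,255,-1)
    ys,xs=np.nonzero(mm); cw=ray(c,[[xs.mean(),ys.mean()]],0.084)[0]
    print(np.round(r[0],1),np.round(r[1],1),r[2],"centroid",np.round(cw*1000,1))
# pan / scale
z0=ray(c,[[189,262],[194,190],[246,191],[240,262]],0.029)
print("scale corners guess",np.round(z0*1000))
E
python3 - <<'E'
import cv2
im=cv2.imread("pics/top0.png")
c=im[180:275,170:265]; cv2.imwrite("pics/sc.png",cv2.resize(c,(570,570),interpolation=cv2.INTER_NEAREST))
E
```

```text
[ 440.1 -127.9] [49.3 49.5] 0.017344679683446884 centroid [ 440.4 -127.7   84. ]
[455.3 130.6] [50.5 50.6] 80.23583221435547 centroid [455.2 130.5  84. ]
[516.6  -6.1] [50.  47.3] 0.7973480224609375 centroid [516.3  -6.2  84. ]
scale corners guess [[407. 350.  29.]
 [605. 348.  29.]
 [605. 203.  29.]
 [409. 212.  29.]]
```

View pics/sc.png

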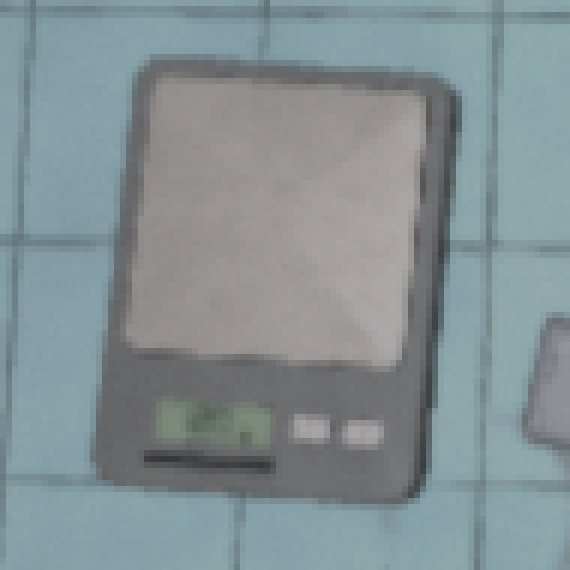

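```bash
python3 - <<'E'
from h import *
c=ctrl.camera_info("top")
def ang(q,off,sc,z,n):
    p=np.array(q)/sc+np.array(off)-0.5
    w=ray(c,p,z)[:,:2]
    a=[]
    for i in range(4):
        d=w[(i+1)%4]-w[i]; a.append((np.degrees(np.arctan2(d[1],d[0]))+45)%90-45)
    print(n,np.round(w.mean(0)*1000,1),"edge angles",np.round(a,1),"mean",round(np.mean(a),1),"len",np.round(1000*np.linalg.norm(np.roll(w,-1,0)-w,axis=1)))
ang([(108,164),(210,186),(190,284),(88,266)],(240,200),5,.084,"L")
ang([(358,60),(458,62),(452,165),(355,158)],(240,200),5,.084,"M")
ang([(590,203),(692,212),(684,316),(582,302)],(240,200),5,.084,"R")
ang([(152,76),(426,94),(400,366),(126,346)],(170,180),6,.029,"pan")
w=ray(c,[[324,158],[307,172],[277,190],[368,150],[418,210],[395,222],[458,240],[460,236]],.04);print(np.round(w*1000))
s=ctrl.get_state(); print(np.round(R.from_rotvec(s["tcp_rot"]).as_matrix(),3))
E
```

```text
L [454.7 127.4] edge angles [-11.4 -10.   -9.2  -9.2] mean -9.9 len [55. 52. 54. 54.]
M [515.9  -5.2] edge angles [-0.3 -2.8 -3.3 -0.8] mean -1.8 len [53. 54. 51. 52.]
R [ 440.9 -126.2] edge angles [-4.2 -4.8 -7.  -4.6] mean -5.2 len [53. 54. 53. 51.]
pan [533.3 284.5] edge angles [-3.  -3.  -3.4 -2.2] mean -2.9 len [127. 126. 125. 125.]
[[ 699.  -12.   40.]
 [ 659.   34.   40.]
 [ 607.  116.   40.]
 [ 724. -135.   40.]
 [ 557. -272.   40.]
 [ 523. -209.   40.]
 [ 476. -380.   40.]
 [ 487. -385.   40.]]
[[ 0.388 -0.001 -0.922]
 [ 0.922 -0.001  0.388]
 [-0.001 -1.     0.   ]]
```

Emit:
servo_tool:
  steps:
    - {"ry": -6.5}
    - {"ry": -6.4}
    - {"x": -3.3,"z": -3.0}
    - {"x": -3.3,"z": -3.0}
    - {"x": -3.3,"z": -3.0}
    - {"x": -3.3,"z": -3.0}
    - {"x": -3.3,"z": -3.0}
    - {"x": -3.3,"z": -3.0}
  squeeze: 40

```text
schema error: expected keys jaw, x, y, z, rx, ry, rz
```

```bash
cat >> h.py <<'E'
def go(x,y,z=None,h=None):
    s=ctrl.get_state(); M=R.from_rotvec(s["tcp_rot"]).as_matrix(); p=np.array(s["position"])
    hd=np.degrees(np.arctan2(M[1,0],M[0,0])); 
    z=p[2] if z is None else z
    print("t",round(s["time"],2),"pos",np.round(p,4),"heading",round(hd,1),"tilt",np.round(M[:,1],3),"F",np.round(s["wrist_force"],2),"w",round(s["width"],4))
    if h is not None: print("ry needed",round(-(h-hd),2)); hd=h; 
    a=np.radians(hd); X=np.array([np.cos(a),np.sin(a)]); Z=np.array([-np.sin(a),np.cos(a)])
    d=np.array([x,y])-p[:2]
    print("tool x,y,z cm (after turn):",np.round([100*d@X,-100*(z-p[2]),100*d@Z],2))
E
python3 -c "
from h import *
go(.4552,.1285,.13,80.1)"
```

```text
t 0.1 pos [0.2134 0.5066 0.2308] heading 67.1 tilt [-0.001 -0.001 -1.   ] F [0.08 0.3  0.08] w 0.0853
ry needed -12.95
tool x,y,z cm (after turn): [-33.09  10.08 -30.32]
```

Emit:
servo_tool:
  steps:
    - {"jaw": 8.5,"x": 0,"y": 0,"z": 0,"rx": 0,"ry": -6.5,"rz": 0}
    - {"jaw": 8.5,"x": 0,"y": 0,"z": 0,"rx": 0,"ry": -6.5,"rz": 0}
    - {"jaw": 8.5,"x": -3.3,"y": 0,"z": -3.0,"rx": 0,"ry": 0,"rz": 0}
    - {"jaw": 8.5,"x": -3.3,"y": 0,"z": -3.0,"rx": 0,"ry": 0,"rz": 0}
    - {"jaw": 8.5,"x": -3.3,"y": 0,"z": -3.0,"rx": 0,"ry": 0,"rz": 0}
    - {"jaw": 8.5,"x": -3.3,"y": 0,"z": -3.0,"rx": 0,"ry": 0,"rz": 0}
    - {"jaw": 8.5,"x": -3.3,"y": 0,"z": -3.0,"rx": 0,"ry": 0,"rz": 0}
    - {"jaw": 8.5,"x": -3.3,"y": 0,"z": -3.0,"rx": 0,"ry": 0,"rz": 0}
  squeeze: 40

```text
time: 0.9
position: [0.3575, 0.2793, 0.2312]
tcp_rot: [-1.285, -1.081, 1.082]
wrist_force: [1.2, 0.3, 0.9]
width: 0.0848
```

```bash
python3 -c "
from h import *
go(.4552,.1285,.14,80.1)"
```

```text
t 0.9 pos [0.3575 0.2793 0.2312] heading 80.2 tilt [-0. -0. -1.] F [1.24 0.28 0.91] w 0.0848
ry needed 0.06
tool x,y,z cm (after turn): [-13.18   9.12 -12.22]
```

Emit:
servo_tool:
  steps:
    - {"jaw": 8.5,"x": -3.3,"y": 0,"z": -3.05,"rx": 0,"ry": 0,"rz": 0}
    - {"jaw": 8.5,"x": -3.3,"y": 0,"z": -3.05,"rx": 0,"ry": 0,"rz": 0}
    - {"jaw": 8.5,"x": -3.3,"y": 0,"z": -3.05,"rx": 0,"ry": 0,"rz": 0}
    - {"jaw": 8.5,"x": -3.3,"y": 0,"z": -3.05,"rx": 0,"ry": 0,"rz": 0}
    - {"jaw": 8.5,"x": 0,"y": 3,"z": 0,"rx": 0,"ry": 0,"rz": 0}
    - {"jaw": 8.5,"x": 0,"y": 3,"z": 0,"rx": 0,"ry": 0,"rz": 0}
    - {"jaw": 8.5,"x": 0,"y": 2,"z": 0,"rx": 0,"ry": 0,"rz": 0}
    - {"jaw": 8.5,"x": 0,"y": 0,"z": 0,"rx": 0,"ry": 0,"rz": 0}

```text
time: 1.7
position: [0.4533, 0.1298, 0.1491]
tcp_rot: [-1.282, -1.077, 1.084]
wrist_force: [-1.0, -0.6, 0.2]
width: 0.085
```

```bash
python3 -c "
from h import *
go(.4552,.1285,.14,80.1)
c=ctrl.camera_info('wrist')
im=ctrl.snapshot('wrist'); cv2.imwrite('pics/w1.png',im[:,:,::-1])
import pickle; pickle.dump(c,open('w1.pkl','wb'))
print(c)
"
```

```text
t 1.7 pos [0.4533 0.1298 0.1491] heading 80.1 tilt [-0.006 -0.    -1.   ] F [-0.95 -0.62  0.21] w 0.085
ry needed 0.03
tool x,y,z cm (after turn): [-0.1   0.91 -0.21]
{'K': array([[354.43867398,   0.        , 310.43282308],
       [  0.        , 354.43867398, 199.83966821],
       [  0.        ,   0.        ,   1.        ]]), 'rvec': array([-2.22359701, -1.8696213 , -0.2741089 ]), 'tvec': array([-0.20646482, -0.41931133,  0.17883091])}
```

View pics/w1.png

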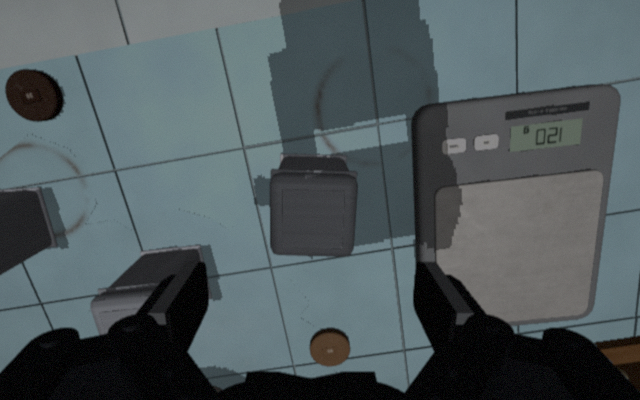

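```bash
python3 -c "
from h import *
import pickle
c=pickle.load(open('w1.pkl','rb'))
w=ray(c,[(271,176),(356,173),(354,255),(271,253)],.084);print(np.round(w*1000,1),np.round(w.mean(0)*1000,1))
w=ray(c,[(435,187),(606,170)],.029);print(np.round(w*1000,1)); d=w[1]-w[0];print(np.degrees(np.arctan2(d[1],d[0])), np.linalg.norm(d))
d=d/np.linalg.norm(d); n=np.array([-d[1],d[0],0]); print('pan', w.mean(0)+.064*n, w.mean(0)-.064*n)
w=ray(c,[(455,182),(597,318),(606,170)],.029);print(np.round(w*1000,1))
"
```

```text
[[423.1 111.8  84. ]
 [430.  162.3  84. ]
 [483.1 153.8  84. ]
 [472.6 101.6  84. ]] [452.2 132.4  84. ]
[[464.4 225.4  29. ]
 [473.3 353.5  29. ]]
86.04470830994913 0.12837227176513033
pan [0.40500246 0.29389208 0.029     ] [0.53269758 0.28506289 0.029     ]
[[463.1 240.7  29. ]
 [605.  354.3  29. ]
 [473.3 353.5  29. ]]
```

Emit:
servo_tool:
  steps:
    - {"jaw": 8.5,"x": 0,"y": 2.8,"z": 0,"rx": 0,"ry": 0,"rz": 0}
    - {"jaw": 8.5,"x": 0,"y": 2.8,"z": 0,"rx": 0,"ry": 0,"rz": 0}
    - {"jaw": 8.5,"x": 0,"y": 2.8,"z": 0,"rx": 0,"ry": 0,"rz": 0}
    - {"jaw": 8.5,"x": 0,"y": 2.5,"z": 0,"rx": 0,"ry": 0,"rz": 0}
    - {"jaw": 8.5,"x": 0,"y": 0,"z": 0,"rx": 0,"ry": 0,"rz": 0}
    - {"jaw": 4.5,"x": 0,"y": 0,"z": 0,"rx": 0,"ry": 0,"rz": 0}
    - {"jaw": 4.5,"x": 0,"y": 0,"z": 0,"rx": 0,"ry": 0,"rz": 0}
    - {"jaw": 4.5,"x": 0,"y": 0,"z": 0,"rx": 0,"ry": 0,"rz": 0}
  squeeze: 35

```text
time: 2.55
position: [0.4557, 0.1302, 0.0441]
tcp_rot: [-1.288, -1.084, 1.08]
wrist_force: [-1.0, 0.3, 5.3]
width: 0.0537
```

```bash
python3 -c "
from h import *
go(.4552,.1285,.14,80.1)
"
```

```text
t 2.55 pos [0.4557 0.1302 0.0441] heading 80.2 tilt [ 0.004  0.    -1.   ] F [-0.98  0.28  5.3 ] w 0.0537
ry needed 0.05
tool x,y,z cm (after turn): [-0.17 -9.59  0.02]
```

Emit:
servo_tool:
  steps:
    - {"jaw": 4.5,"x": 0,"y": 0,"z": 0,"rx": 0,"ry": 0,"rz": 0}
    - {"jaw": 4.5,"x": 0,"y": 0,"z": 0,"rx": 0,"ry": 0,"rz": 0}
    - {"jaw": 4.5,"x": 0,"y": -1,"z": 0,"rx": 0,"ry": 0,"rz": 0}
    - {"jaw": 4.5,"x": 0,"y": -2,"z": 0,"rx": 0,"ry": 0,"rz": 0}
    - {"jaw": 4.5,"x": 0,"y": -2,"z": 0,"rx": 0,"ry": 0,"rz": 0}
    - {"jaw": 4.5,"x": 0,"y": 0,"z": 0,"rx": 0,"ry": 0,"rz": 0}
    - {"jaw": 4.5,"x": 0,"y": 0,"z": 0,"rx": 0,"ry": 0,"rz": 0}
    - {"jaw": 4.5,"x": 0,"y": 0,"z": 0,"rx": 0,"ry": 0,"rz": 0}
  squeeze: 50

```text
time: 3.35
position: [0.4542, 0.13, 0.0917]
tcp_rot: [-1.285, -1.081, 1.082]
wrist_force: [0.7, 0.8, -2.4]
width: 0.0536
```

```bash
python3 -c "
from h import *
go(.4552,.1285,.14,80.1)
im=ctrl.snapshot('side'); cv2.imwrite('pics/s1.png',im[:,:,::-1])
for i in range(3):
  print(np.round(ctrl.get_state()['wrist_force'],2),ctrl.get_state()['time']); ctrl.snapshot('top')
"
```

```text
t 3.35 pos [0.4542 0.13   0.0917] heading 80.1 tilt [-0.001 -0.    -1.   ] F [ 0.7   0.82 -2.44] w 0.0536
ry needed 0.05
tool x,y,z cm (after turn): [-0.13 -4.83 -0.13]
[-0.76  0.99 -1.56] 3.4
[ 0.44  0.17 -1.94] 3.45
[-0.32  0.38 -2.1 ] 3.5
```

View pics/s1.png

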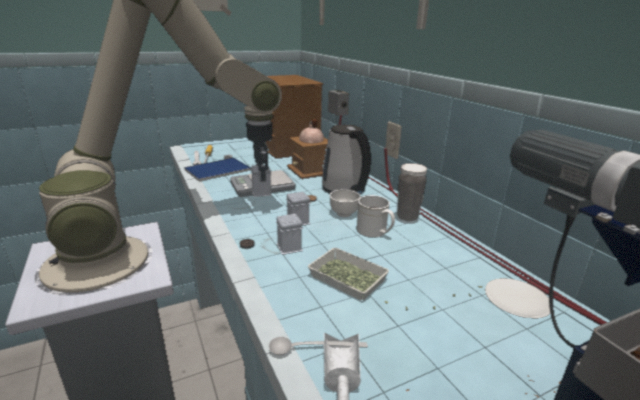

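Emit:
servo_tool:
  steps:
    - {"jaw": 4.5,"x": 0,"y": 2,"z": 0,"rx": 0,"ry": 0,"rz": 0}
    - {"jaw": 4.5,"x": 0,"y": 1.5,"z": 0,"rx": 0,"ry": 0,"rz": 0}
    - {"jaw": 4.5,"x": 0,"y": 0.8,"z": 0,"rx": 0,"ry": 0,"rz": 0}
    - {"jaw": 4.5,"x": 0,"y": 0.4,"z": 0,"rx": 0,"ry": 0,"rz": 0}
    - {"jaw": 4.5,"x": 0,"y": 0.2,"z": 0,"rx": 0,"ry": 0,"rz": 0}
    - {"jaw": 4.5,"x": 0,"y": 0,"z": 0,"rx": 0,"ry": 0,"rz": 0}
    - {"jaw": 4.5,"x": 0,"y": 0,"z": 0,"rx": 0,"ry": 0,"rz": 0}

```text
time: 4.25
position: [0.4545, 0.1301, 0.0442]
tcp_rot: [-1.286, -1.082, 1.082]
wrist_force: [-4.0, -0.3, 6.2]
width: 0.0536
```

```bash
python3 -c "
from h import *
go(.4552,.1285,.14,80.1)
"
```

```text
t 4.25 pos [0.4545 0.1301 0.0442] heading 80.2 tilt [ 0. -0. -1.] F [-4.03 -0.29  6.22] w 0.0536
ry needed 0.06
tool x,y,z cm (after turn): [-0.14 -9.58 -0.09]
```

Emit:
servo_tool:
  steps:
    - {"jaw": 8.5,"x": 0,"y": 0,"z": 0,"rx": 0,"ry": 0,"rz": 0}
    - {"jaw": 8.5,"x": 0,"y": 0,"z": 0,"rx": 0,"ry": 0,"rz": 0}
    - {"jaw": 8.5,"x": 0,"y": 0,"z": 0,"rx": 0,"ry": 0,"rz": 0}
    - {"jaw": 8.5,"x": 0,"y": 0,"z": 0,"rx": 0,"ry": 0,"rz": 0}
    - {"jaw": 8.5,"x": 0,"y": -2,"z": 0,"rx": 0,"ry": 0,"rz": 0}
    - {"jaw": 8.5,"x": 0,"y": -3,"z": 0,"rx": 0,"ry": 0,"rz": 0}
    - {"jaw": 8.5,"x": 0,"y": -3,"z": 0,"rx": 0,"ry": 0,"rz": 0}
    - {"jaw": 8.5,"x": 0,"y": -3,"z": 0,"rx": 0,"ry": 0,"rz": 0}

```text
time: 5.05
position: [0.4545, 0.13, 0.1545]
tcp_rot: [-1.285, -1.081, 1.082]
wrist_force: [0.0, -0.5, -0.3]
width: 0.085
```

```bash
python3 -c "
from h import *
go(.516,-.0055,.14,88.2)
im=ctrl.snapshot('wrist'); cv2.imwrite('pics/w2.png',im[:,:,::-1])
"
```

```text
t 5.05 pos [0.4545 0.13   0.1545] heading 80.2 tilt [-0.  0. -1.] F [ 0.05 -0.54 -0.31] w 0.085
ry needed -8.05
tool x,y,z cm (after turn): [-13.35   1.45  -6.57]
```

View pics/w2.png

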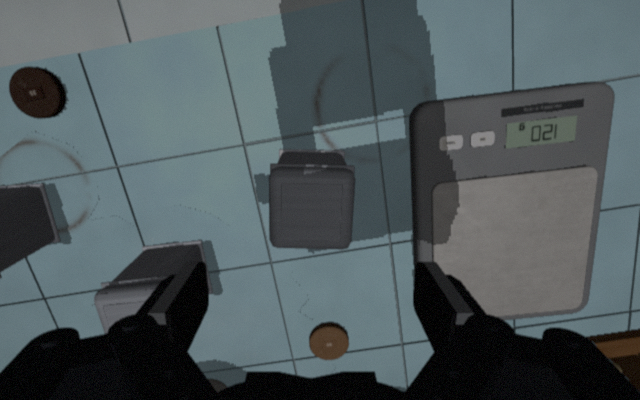

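Emit:
servo_tool:
  steps:
    - {"jaw": 8.5,"x": 0,"y": 0,"z": 0,"rx": 0,"ry": -8,"rz": 0}
    - {"jaw": 8.5,"x": -3.3,"y": 0,"z": -1.6,"rx": 0,"ry": 0,"rz": 0}
    - {"jaw": 8.5,"x": -3.3,"y": 0,"z": -1.6,"rx": 0,"ry": 0,"rz": 0}
    - {"jaw": 8.5,"x": -3.3,"y": 0,"z": -1.6,"rx": 0,"ry": 0,"rz": 0}
    - {"jaw": 8.5,"x": -3.3,"y": 0,"z": -1.7,"rx": 0,"ry": 0,"rz": 0}
    - {"jaw": 8.5,"x": -0.1,"y": 0,"z": 0,"rx": 0,"ry": 0,"rz": 0}
    - {"jaw": 8.5,"x": 0,"y": 0,"z": 0,"rx": 0,"ry": 0,"rz": 0}
    - {"jaw": 8.5,"x": 0,"y": 0,"z": 0,"rx": 0,"ry": 0,"rz": 0}

```text
time: 5.9
position: [0.5148, -0.0041, 0.1532]
tcp_rot: [-1.223, -1.186, 1.186]
wrist_force: [-0.6, 0.5, -0.3]
width: 0.0848
```

```bash
python3 -c "
from h import *
go(.516,-.0055,.04,88.2)
c=ctrl.camera_info('wrist')
im=ctrl.snapshot('wrist'); cv2.imwrite('pics/w3.png',im[:,:,::-1])
import pickle; pickle.dump(c,open('w3.pkl','wb'))
"
```

```text
t 5.9 pos [ 0.5148 -0.0041  0.1532] heading 88.2 tilt [-0.001  0.    -1.   ] F [-0.6   0.45 -0.33] w 0.0848
ry needed -0.01
tool x,y,z cm (after turn): [-0.13 11.32 -0.12]
```

View pics/w3.png

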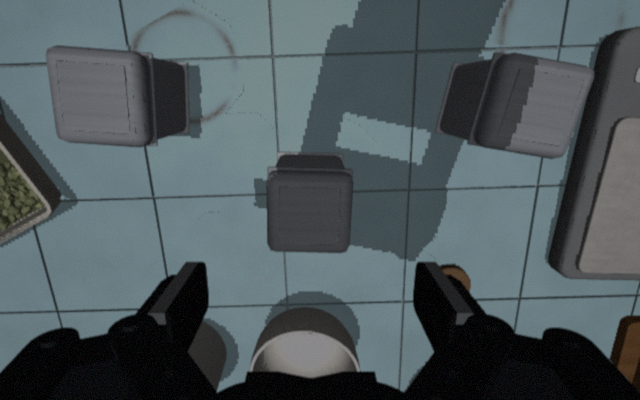

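Emit:
servo_tool:
  steps:
    - {"jaw": 8.5,"x": -0.1,"y": 2.8,"z": -0.1,"rx": 0,"ry": 0,"rz": 0}
    - {"jaw": 8.5,"x": 0,"y": 2.8,"z": 0,"rx": 0,"ry": 0,"rz": 0}
    - {"jaw": 8.5,"x": 0,"y": 2.8,"z": 0,"rx": 0,"ry": 0,"rz": 0}
    - {"jaw": 8.5,"x": 0,"y": 2.8,"z": 0,"rx": 0,"ry": 0,"rz": 0}
    - {"jaw": 8.5,"x": 0,"y": 0,"z": 0,"rx": 0,"ry": 0,"rz": 0}
    - {"jaw": 4.5,"x": 0,"y": 0,"z": 0,"rx": 0,"ry": 0,"rz": 0}
    - {"jaw": 4.5,"x": 0,"y": 0,"z": 0,"rx": 0,"ry": 0,"rz": 0}
    - {"jaw": 4.5,"x": 0,"y": 0,"z": 0,"rx": 0,"ry": 0,"rz": 0}
  squeeze: 35

```text
time: 6.75
position: [0.517, -0.0059, 0.043]
tcp_rot: [-1.227, -1.188, 1.185]
wrist_force: [-0.7, 3.0, 6.0]
width: 0.0536
```

Emit:
servo_tool:
  steps:
    - {"jaw": 4.5,"x": 0,"y": 0,"z": 0,"rx": 0,"ry": 0,"rz": 0}
    - {"jaw": 4.5,"x": 0,"y": 0,"z": 0,"rx": 0,"ry": 0,"rz": 0}
  squeeze: 50

```text
time: 6.95
position: [0.5171, -0.0058, 0.043]
tcp_rot: [-1.227, -1.188, 1.184]
wrist_force: [-0.4, 2.8, 8.3]
width: 0.0539
```

Emit:
servo_tool:
  steps:
    - {"jaw": 4.5,"x": 0,"y": -1,"z": 0,"rx": 0,"ry": 0,"rz": 0}
    - {"jaw": 4.5,"x": 0,"y": -2,"z": 0,"rx": 0,"ry": 0,"rz": 0}
    - {"jaw": 4.5,"x": 0,"y": -2,"z": 0,"rx": 0,"ry": 0,"rz": 0}
    - {"jaw": 4.5,"x": 0,"y": 0,"z": 0,"rx": 0,"ry": 0,"rz": 0}
    - {"jaw": 4.5,"x": 0,"y": 0,"z": 0,"rx": 0,"ry": 0,"rz": 0}
    - {"jaw": 4.5,"x": 0,"y": 0,"z": 0,"rx": 0,"ry": 0,"rz": 0}
    - {"jaw": 4.5,"x": 0,"y": 0,"z": 0,"rx": 0,"ry": 0,"rz": 0}
  squeeze: 50

```text
time: 7.65
position: [0.5158, -0.0059, 0.0904]
tcp_rot: [-1.223, -1.184, 1.186]
wrist_force: [1.2, 0.3, -5.2]
width: 0.0537
```

```bash
python3 -c "
from h import *
go(.516,-.0055,.04,88.2)
im=ctrl.snapshot('side'); cv2.imwrite('pics/s2.png',im[:,:,::-1])
for i in range(3):
  print(np.round(ctrl.get_state()['wrist_force'],2),ctrl.get_state()['time']); ctrl.snapshot('top')
"
```

```text
t 7.65 pos [ 0.5158 -0.0059  0.0904] heading 88.1 tilt [-0.002  0.    -1.   ] F [ 1.17  0.26 -5.2 ] w 0.0537
ry needed -0.05
tool x,y,z cm (after turn): [ 0.05  5.04 -0.02]
[ 0.68 -0.63 -4.54] 7.7
[-0.52  0.69 -4.36] 7.75
[ 0.54 -0.22 -4.54] 7.8
```

View pics/s2.png

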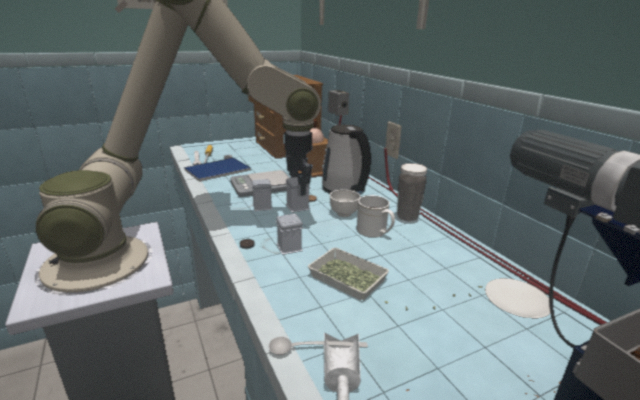

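Emit:
servo_tool:
  steps:
    - {"jaw": 4.5,"x": 0,"y": 2,"z": 0,"rx": 0,"ry": 0,"rz": 0}
    - {"jaw": 4.5,"x": 0,"y": 1.5,"z": 0,"rx": 0,"ry": 0,"rz": 0}
    - {"jaw": 4.5,"x": 0,"y": 0.8,"z": 0,"rx": 0,"ry": 0,"rz": 0}
    - {"jaw": 4.5,"x": 0,"y": 0.4,"z": 0,"rx": 0,"ry": 0,"rz": 0}
    - {"jaw": 4.5,"x": 0,"y": 0.2,"z": 0,"rx": 0,"ry": 0,"rz": 0}
    - {"jaw": 4.5,"x": 0,"y": 0,"z": 0,"rx": 0,"ry": 0,"rz": 0}
    - {"jaw": 4.5,"x": 0,"y": 0,"z": 0,"rx": 0,"ry": 0,"rz": 0}

```text
time: 8.55
position: [0.5166, -0.006, 0.0431]
tcp_rot: [-1.225, -1.186, 1.185]
wrist_force: [-2.1, 1.0, 3.3]
width: 0.0535
```

Emit:
servo_tool:
  steps:
    - {"jaw": 8.5,"x": 0,"y": 0,"z": 0,"rx": 0,"ry": 0,"rz": 0}
    - {"jaw": 8.5,"x": 0,"y": 0,"z": 0,"rx": 0,"ry": 0,"rz": 0}
    - {"jaw": 8.5,"x": 0,"y": 0,"z": 0,"rx": 0,"ry": 0,"rz": 0}
    - {"jaw": 8.5,"x": 0,"y": 0,"z": 0,"rx": 0,"ry": 0,"rz": 0}
    - {"jaw": 8.5,"x": 0,"y": -2,"z": 0,"rx": 0,"ry": 0,"rz": 0}
    - {"jaw": 8.5,"x": 0,"y": -3,"z": 0,"rx": 0,"ry": 0,"rz": 0}
    - {"jaw": 8.5,"x": 0,"y": -3,"z": 0,"rx": 0,"ry": 0,"rz": 0}
    - {"jaw": 8.5,"x": 0,"y": -3,"z": 0,"rx": 0,"ry": 0,"rz": 0}

```text
time: 9.35
position: [0.5162, -0.006, 0.1535]
tcp_rot: [-1.224, -1.185, 1.185]
wrist_force: [0.4, 0.0, 0.3]
width: 0.0844
```

```bash
python3 -c "
from h import *
go(.441,-.127,.14,84.8)
im=ctrl.snapshot('wrist'); cv2.imwrite('pics/w4.png',im[:,:,::-1])
"
```

```text
t 9.35 pos [ 0.5162 -0.006   0.1535] heading 88.2 tilt [-0.  0. -1.] F [0.4  0.01 0.28] w 0.0844
ry needed 3.35
tool x,y,z cm (after turn): [-12.73   1.35   6.39]
```

View pics/w4.png

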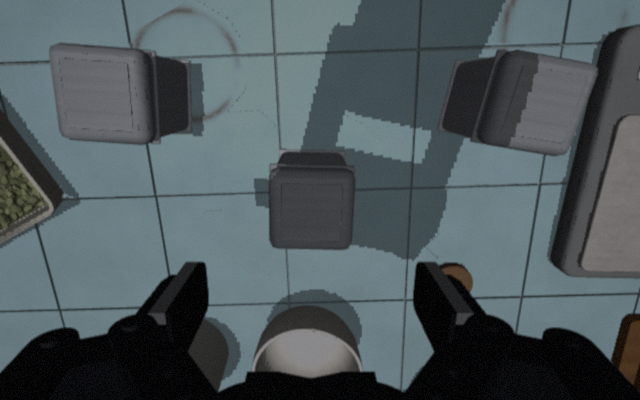

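Middle tin stands at (311,208), back in place. Now the right one.

Emit:
servo_tool:
  steps:
    - {"jaw": 8.5,"x": 0,"y": 0,"z": 0,"rx": 0,"ry": 3.4,"rz": 0}
    - {"jaw": 8.5,"x": -3.2,"y": 0,"z": 1.6,"rx": 0,"ry": 0,"rz": 0}
    - {"jaw": 8.5,"x": -3.2,"y": 0,"z": 1.6,"rx": 0,"ry": 0,"rz": 0}
    - {"jaw": 8.5,"x": -3.2,"y": 0,"z": 1.6,"rx": 0,"ry": 0,"rz": 0}
    - {"jaw": 8.5,"x": -3.1,"y": 0,"z": 1.6,"rx": 0,"ry": 0,"rz": 0}
    - {"jaw": 8.5,"x": 0,"y": 0,"z": 0,"rx": 0,"ry": 0,"rz": 0}
    - {"jaw": 8.5,"x": 0,"y": 0,"z": 0,"rx": 0,"ry": 0,"rz": 0}
    - {"jaw": 8.5,"x": 0,"y": 0,"z": 0,"rx": 0,"ry": 0,"rz": 0}

```text
time: 10.2
position: [0.4413, -0.126, 0.1523]
tcp_rot: [-1.251, -1.142, 1.142]
wrist_force: [-0.2, -0.2, -0.2]
width: 0.0855
```

```bash
python3 -c "
from h import *
go(.441,-.127,.04,84.8)
im=ctrl.snapshot('wrist'); cv2.imwrite('pics/w5.png',im[:,:,::-1])
"
```

```text
t 10.2 pos [ 0.4413 -0.126   0.1523] heading 84.8 tilt [ 0.  0. -1.] F [-0.21 -0.19 -0.23] w 0.0855
ry needed -0.01
tool x,y,z cm (after turn): [-0.1  11.23  0.02]
```

View pics/w5.png

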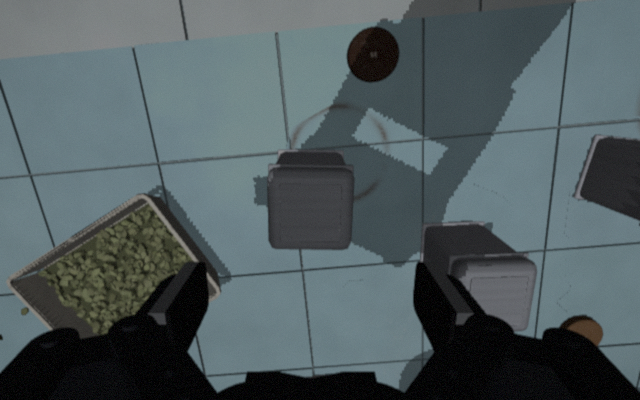

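Emit:
servo_tool:
  steps:
    - {"jaw": 8.5,"x": 0,"y": 2.8,"z": 0,"rx": 0,"ry": 0,"rz": 0}
    - {"jaw": 8.5,"x": 0,"y": 2.8,"z": 0,"rx": 0,"ry": 0,"rz": 0}
    - {"jaw": 8.5,"x": 0,"y": 2.8,"z": 0,"rx": 0,"ry": 0,"rz": 0}
    - {"jaw": 8.5,"x": 0,"y": 2.7,"z": 0,"rx": 0,"ry": 0,"rz": 0}
    - {"jaw": 8.5,"x": 0,"y": 0,"z": 0,"rx": 0,"ry": 0,"rz": 0}
    - {"jaw": 4.5,"x": 0,"y": 0,"z": 0,"rx": 0,"ry": 0,"rz": 0}
    - {"jaw": 4.5,"x": 0,"y": 0,"z": 0,"rx": 0,"ry": 0,"rz": 0}
    - {"jaw": 4.5,"x": 0,"y": 0,"z": 0,"rx": 0,"ry": 0,"rz": 0}
  squeeze: 35

```text
time: 11.05
position: [0.4418, -0.1268, 0.0427]
tcp_rot: [-1.254, -1.143, 1.141]
wrist_force: [0.9, 1.7, 5.1]
width: 0.0537
```

Emit:
servo_tool:
  steps:
    - {"jaw": 4.5,"x": 0,"y": 0,"z": 0,"rx": 0,"ry": 0,"rz": 0}
    - {"jaw": 4.5,"x": 0,"y": 0,"z": 0,"rx": 0,"ry": 0,"rz": 0}
  squeeze: 50

```text
time: 11.25
position: [0.4417, -0.1268, 0.0427]
tcp_rot: [-1.254, -1.143, 1.141]
wrist_force: [0.3, 2.0, 7.5]
width: 0.0537
```

Emit:
servo_tool:
  steps:
    - {"jaw": 4.5,"x": 0,"y": -1,"z": 0,"rx": 0,"ry": 0,"rz": 0}
    - {"jaw": 4.5,"x": 0,"y": -2,"z": 0,"rx": 0,"ry": 0,"rz": 0}
    - {"jaw": 4.5,"x": 0,"y": -2,"z": 0,"rx": 0,"ry": 0,"rz": 0}
    - {"jaw": 4.5,"x": 0,"y": 0,"z": 0,"rx": 0,"ry": 0,"rz": 0}
    - {"jaw": 4.5,"x": 0,"y": 0,"z": 0,"rx": 0,"ry": 0,"rz": 0}
    - {"jaw": 4.5,"x": 0,"y": 0,"z": 0,"rx": 0,"ry": 0,"rz": 0}
    - {"jaw": 4.5,"x": 0,"y": 0,"z": 0,"rx": 0,"ry": 0,"rz": 0}
  squeeze: 50

```text
time: 11.95
position: [0.4406, -0.1265, 0.0907]
tcp_rot: [-1.25, -1.141, 1.142]
wrist_force: [0.1, -0.6, -2.2]
width: 0.0536
```

```bash
python3 -c "
from h import *
go(.441,-.127,.04,84.8)
im=ctrl.snapshot('side'); cv2.imwrite('pics/s3.png',im[:,:,::-1])
for i in range(3):
  print(np.round(ctrl.get_state()['wrist_force'],2),ctrl.get_state()['time']); ctrl.snapshot('top')
"
```

```text
t 11.95 pos [ 0.4406 -0.1265  0.0907] heading 84.7 tilt [-0.001  0.001 -1.   ] F [ 0.05 -0.59 -2.18] w 0.0536
ry needed -0.05
tool x,y,z cm (after turn): [-0.05  5.07 -0.05]
[ 0.7   0.65 -1.3 ] 12.0
[ 0.03  0.34 -1.32] 12.05
[ 0.5  -0.04 -1.77] 12.1
```

View pics/s3.png

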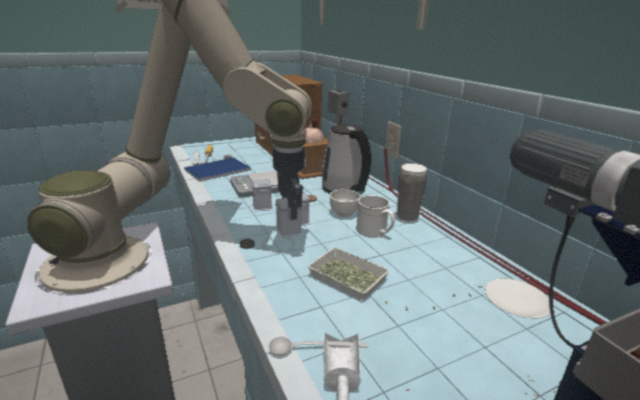

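Emit:
servo_tool:
  steps:
    - {"jaw": 4.5,"x": 0,"y": 2,"z": 0,"rx": 0,"ry": 0,"rz": 0}
    - {"jaw": 4.5,"x": 0,"y": 1.5,"z": 0,"rx": 0,"ry": 0,"rz": 0}
    - {"jaw": 4.5,"x": 0,"y": 0.8,"z": 0,"rx": 0,"ry": 0,"rz": 0}
    - {"jaw": 4.5,"x": 0,"y": 0.4,"z": 0,"rx": 0,"ry": 0,"rz": 0}
    - {"jaw": 4.5,"x": 0,"y": 0.2,"z": 0,"rx": 0,"ry": 0,"rz": 0}
    - {"jaw": 4.5,"x": 0,"y": 0,"z": 0,"rx": 0,"ry": 0,"rz": 0}
    - {"jaw": 4.5,"x": 0,"y": 0,"z": 0,"rx": 0,"ry": 0,"rz": 0}

```text
time: 12.85
position: [0.4412, -0.1268, 0.0428]
tcp_rot: [-1.252, -1.142, 1.141]
wrist_force: [-1.3, 1.1, 1.5]
width: 0.0537
```

Emit:
servo_tool:
  steps:
    - {"jaw": 8.5,"x": 0,"y": 0,"z": 0,"rx": 0,"ry": 0,"rz": 0}
    - {"jaw": 8.5,"x": 0,"y": 0,"z": 0,"rx": 0,"ry": 0,"rz": 0}
    - {"jaw": 8.5,"x": 0,"y": 0,"z": 0,"rx": 0,"ry": 0,"rz": 0}
    - {"jaw": 8.5,"x": 0,"y": 0,"z": 0,"rx": 0,"ry": 0,"rz": 0}
    - {"jaw": 8.5,"x": 0,"y": -2,"z": 0,"rx": 0,"ry": 0,"rz": 0}
    - {"jaw": 8.5,"x": 0,"y": -3,"z": 0,"rx": 0,"ry": 0,"rz": 0}
    - {"jaw": 8.5,"x": 0,"y": -3,"z": 0,"rx": 0,"ry": 0,"rz": 0}
    - {"jaw": 8.5,"x": 0,"y": -3,"z": 0,"rx": 0,"ry": 0,"rz": 0}

```text
time: 13.65
position: [0.4408, -0.1265, 0.1535]
tcp_rot: [-1.251, -1.141, 1.141]
wrist_force: [-0.1, 0.6, -0.7]
width: 0.0849
```

```bash
python3 -c "
from h import *
go(.5163,-.006,.14,88.2)
"
```

```text
t 13.65 pos [ 0.4408 -0.1265  0.1535] heading 84.8 tilt [-0.  0. -1.] F [-0.1   0.62 -0.65] w 0.0849
ry needed -3.45
tool x,y,z cm (after turn): [12.28  1.35 -7.17]
```

Emit:
servo_tool:
  steps:
    - {"jaw": 8.5,"x": 0,"y": 0,"z": 0,"rx": 0,"ry": -3.4,"rz": 0}
    - {"jaw": 8.5,"x": 3.1,"y": 0,"z": -1.8,"rx": 0,"ry": 0,"rz": 0}
    - {"jaw": 8.5,"x": 3.1,"y": 0,"z": -1.8,"rx": 0,"ry": 0,"rz": 0}
    - {"jaw": 8.5,"x": 3.1,"y": 0,"z": -1.8,"rx": 0,"ry": 0,"rz": 0}
    - {"jaw": 8.5,"x": 3.0,"y": 0,"z": -1.8,"rx": 0,"ry": 0,"rz": 0}
    - {"jaw": 8.5,"x": 0,"y": 0,"z": 0,"rx": 0,"ry": 0,"rz": 0}
    - {"jaw": 8.5,"x": 0,"y": 0,"z": 0,"rx": 0,"ry": 0,"rz": 0}
    - {"jaw": 8.5,"x": 0,"y": 0,"z": 0,"rx": 0,"ry": 0,"rz": 0}

```text
time: 14.45
position: [0.5165, -0.0066, 0.1522]
tcp_rot: [-1.224, -1.184, 1.185]
wrist_force: [-0.7, 0.3, -1.4]
width: 0.0851
```

```bash
python3 -c "
from h import *
go(.516,-.006,.042,88.2)
im=ctrl.snapshot('wrist'); cv2.imwrite('pics/w6.png',im[:,:,::-1])
"
```

```text
t 14.45 pos [ 0.5165 -0.0066  0.1522] heading 88.1 tilt [-0.001 -0.    -1.   ] F [-0.73  0.33 -1.42] w 0.0851
ry needed -0.09
tool x,y,z cm (after turn): [ 0.06 11.02  0.05]
```

View pics/w6.png

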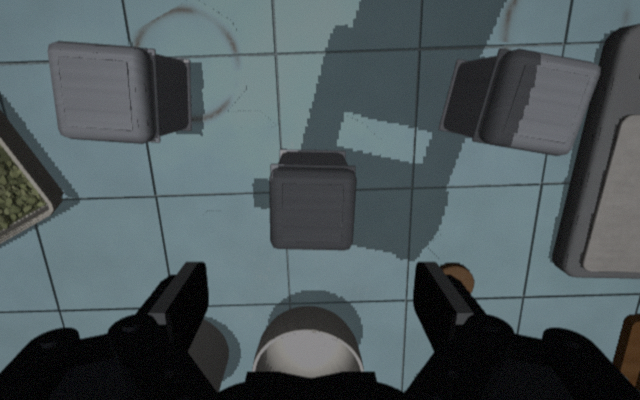

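Emit:
servo_tool:
  steps:
    - {"jaw": 8.5,"x": 0,"y": 2.8,"z": 0,"rx": 0,"ry": 0,"rz": 0}
    - {"jaw": 8.5,"x": 0,"y": 2.8,"z": 0,"rx": 0,"ry": 0,"rz": 0}
    - {"jaw": 8.5,"x": 0,"y": 2.8,"z": 0,"rx": 0,"ry": 0,"rz": 0}
    - {"jaw": 8.5,"x": 0,"y": 2.6,"z": 0,"rx": 0,"ry": 0,"rz": 0}
    - {"jaw": 8.5,"x": 0,"y": 0,"z": 0,"rx": 0,"ry": 0,"rz": 0}
    - {"jaw": 4.5,"x": 0,"y": 0,"z": 0,"rx": 0,"ry": 0,"rz": 0}
    - {"jaw": 4.5,"x": 0,"y": 0,"z": 0,"rx": 0,"ry": 0,"rz": 0}
    - {"jaw": 4.5,"x": 0,"y": 0,"z": 0,"rx": 0,"ry": 0,"rz": 0}
  squeeze: 35

```text
time: 15.3
position: [0.5176, -0.0064, 0.0439]
tcp_rot: [-1.227, -1.187, 1.185]
wrist_force: [-0.6, 1.0, 5.8]
width: 0.0538
```

Emit:
servo_tool:
  steps:
    - {"jaw": 4.5,"x": 0,"y": 0,"z": 0,"rx": 0,"ry": 0,"rz": 0}
    - {"jaw": 4.5,"x": 0,"y": 0,"z": 0,"rx": 0,"ry": 0,"rz": 0}
  squeeze: 50

```text
time: 15.5
position: [0.5176, -0.0064, 0.0439]
tcp_rot: [-1.227, -1.187, 1.185]
wrist_force: [-2.2, -0.2, 7.1]
width: 0.0535
```

Emit:
servo_tool:
  steps:
    - {"jaw": 4.5,"x": 0,"y": -1,"z": 0,"rx": 0,"ry": 0,"rz": 0}
    - {"jaw": 4.5,"x": 0,"y": -2,"z": 0,"rx": 0,"ry": 0,"rz": 0}
    - {"jaw": 4.5,"x": 0,"y": -2,"z": 0,"rx": 0,"ry": 0,"rz": 0}
    - {"jaw": 4.5,"x": 0,"y": -2,"z": 0,"rx": 0,"ry": 0,"rz": 0}
    - {"jaw": 4.5,"x": 0,"y": -2,"z": 0,"rx": 0,"ry": 0,"rz": 0}
    - {"jaw": 4.5,"x": 0,"y": -1,"z": 0,"rx": 0,"ry": 0,"rz": 0}
    - {"jaw": 4.5,"x": 0,"y": 0,"z": 0,"rx": 0,"ry": 0,"rz": 0}
    - {"jaw": 4.5,"x": 0,"y": 0,"z": 0,"rx": 0,"ry": 0,"rz": 0}
  squeeze: 50

```text
time: 16.3
position: [0.5164, -0.0059, 0.1418]
tcp_rot: [-1.223, -1.185, 1.186]
wrist_force: [0.7, 0.4, -4.7]
width: 0.0533
```

```bash
python3 -c "
from h import *
go(.533,.285,.14)
"
```

```text
t 16.3 pos [ 0.5164 -0.0059  0.1418] heading 88.1 tilt [-0.001  0.    -1.   ] F [ 0.75  0.43 -4.74] w 0.0533
tool x,y,z cm (after turn): [29.13  0.18 -0.72]
```

Emit:
servo_tool:
  steps:
    - {"jaw": 4.5,"x": 1.5,"y": 0,"z": 0,"rx": 0,"ry": 0,"rz": 0}
    - {"jaw": 4.5,"x": 2.5,"y": 0,"z": -0.1,"rx": 0,"ry": 0,"rz": 0}
    - {"jaw": 4.5,"x": 3,"y": 0,"z": -0.1,"rx": 0,"ry": 0,"rz": 0}
    - {"jaw": 4.5,"x": 3,"y": 0,"z": -0.1,"rx": 0,"ry": 0,"rz": 0}
    - {"jaw": 4.5,"x": 3,"y": 0,"z": -0.1,"rx": 0,"ry": 0,"rz": 0}
    - {"jaw": 4.5,"x": 3,"y": 0,"z": -0.1,"rx": 0,"ry": 0,"rz": 0}
    - {"jaw": 4.5,"x": 3,"y": 0,"z": -0.1,"rx": 0,"ry": 0,"rz": 0}
    - {"jaw": 4.5,"x": 3,"y": 0,"z": -0.1,"rx": 0,"ry": 0,"rz": 0}

```text
time: 17.1
position: [0.5301, 0.2157, 0.1412]
tcp_rot: [-1.223, -1.184, 1.187]
wrist_force: [0.4, -0.6, -4.8]
width: 0.0534
```

Emit:
servo_tool:
  steps:
    - {"jaw": 4.5,"x": 2.5,"y": 0,"z": 0,"rx": 0,"ry": 0,"rz": 0}
    - {"jaw": 4.5,"x": 2.5,"y": 0,"z": 0,"rx": 0,"ry": 0,"rz": 0}
    - {"jaw": 4.5,"x": 1.5,"y": 0,"z": 0,"rx": 0,"ry": 0,"rz": 0}
    - {"jaw": 4.5,"x": 0.5,"y": 0,"z": 0,"rx": 0,"ry": 0,"rz": 0}
    - {"jaw": 4.5,"x": 0,"y": 0,"z": 0,"rx": 0,"ry": 0,"rz": 0}
    - {"jaw": 4.5,"x": 0,"y": 0,"z": 0,"rx": 0,"ry": 0,"rz": 0}

```text
time: 17.7
position: [0.5332, 0.2828, 0.1421]
tcp_rot: [-1.225, -1.184, 1.186]
wrist_force: [1.3, -0.7, -4.2]
width: 0.0534
```

```bash
python3 -c "
from h import *
go(.533,.285,.0745)
im=ctrl.snapshot('wrist'); cv2.imwrite('pics/w7.png',im[:,:,::-1])
im=ctrl.snapshot('side'); cv2.imwrite('pics/s7.png',im[:,:,::-1])
"
```

```text
t 17.7 pos [0.5332 0.2828 0.1421] heading 88.1 tilt [-0.001 -0.001 -1.   ] F [ 1.27 -0.67 -4.19] w 0.0534
tool x,y,z cm (after turn): [0.22 6.76 0.03]
```

View pics/w7.png

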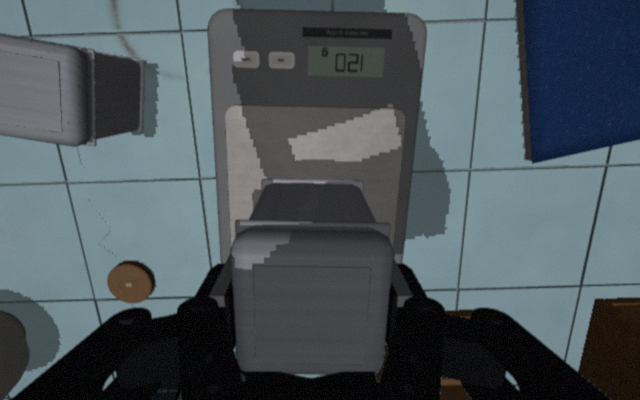

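View pics/s7.png

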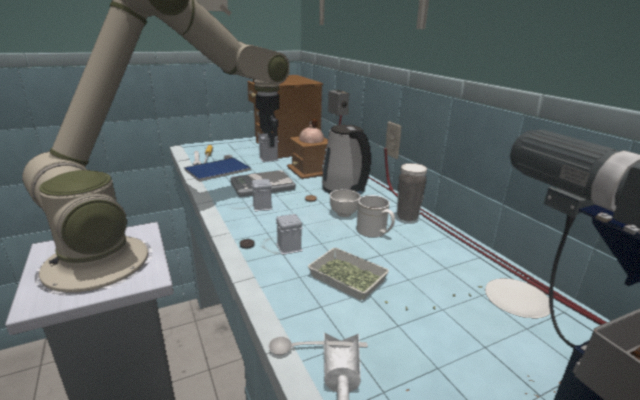

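Emit:
servo_tool:
  steps:
    - {"jaw": 4.5,"x": 0.2,"y": 1,"z": 0,"rx": 0,"ry": 0,"rz": 0}
    - {"jaw": 4.5,"x": 0,"y": 2,"z": 0,"rx": 0,"ry": 0,"rz": 0}
    - {"jaw": 4.5,"x": 0,"y": 1.5,"z": 0,"rx": 0,"ry": 0,"rz": 0}
    - {"jaw": 4.5,"x": 0,"y": 1,"z": 0,"rx": 0,"ry": 0,"rz": 0}
    - {"jaw": 4.5,"x": 0,"y": 0.5,"z": 0,"rx": 0,"ry": 0,"rz": 0}
    - {"jaw": 4.5,"x": 0,"y": 0.2,"z": 0,"rx": 0,"ry": 0,"rz": 0}
    - {"jaw": 4.5,"x": 0,"y": 0,"z": 0,"rx": 0,"ry": 0,"rz": 0}
    - {"jaw": 4.5,"x": 0,"y": 0,"z": 0,"rx": 0,"ry": 0,"rz": 0}

```text
time: 18.6
position: [0.5336, 0.2857, 0.081]
tcp_rot: [-1.225, -1.186, 1.185]
wrist_force: [0.6, 0.1, -4.5]
width: 0.0533
```

Emit:
servo_tool:
  steps:
    - {"jaw": 4.5,"x": 0,"y": 0.1,"z": 0,"rx": 0,"ry": 0,"rz": 0}
    - {"jaw": 4.5,"x": 0,"y": 0.1,"z": 0,"rx": 0,"ry": 0,"rz": 0}
    - {"jaw": 4.5,"x": 0,"y": 0,"z": 0,"rx": 0,"ry": 0,"rz": 0}

```text
time: 18.9
position: [0.5333, 0.2856, 0.0783]
tcp_rot: [-1.224, -1.185, 1.185]
wrist_force: [-0.8, 0.1, -5.1]
width: 0.0534
```

Emit:
servo_tool:
  steps:
    - {"jaw": 4.5,"x": 0,"y": 0.1,"z": 0,"rx": 0,"ry": 0,"rz": 0}
    - {"jaw": 4.5,"x": 0,"y": 0.1,"z": 0,"rx": 0,"ry": 0,"rz": 0}
    - {"jaw": 4.5,"x": 0,"y": 0.1,"z": 0,"rx": 0,"ry": 0,"rz": 0}
    - {"jaw": 4.5,"x": 0,"y": 0,"z": 0,"rx": 0,"ry": 0,"rz": 0}

```text
time: 19.3
position: [0.5332, 0.2856, 0.0751]
tcp_rot: [-1.224, -1.185, 1.186]
wrist_force: [-0.2, -0.9, -4.3]
width: 0.0533
```

Emit:
servo_tool:
  steps:
    - {"jaw": 4.5,"x": 0,"y": 0.1,"z": 0,"rx": 0,"ry": 0,"rz": 0}
    - {"jaw": 4.5,"x": 0,"y": 0,"z": 0,"rx": 0,"ry": 0,"rz": 0}
    - {"jaw": 4.5,"x": 0,"y": 0,"z": 0,"rx": 0,"ry": 0,"rz": 0}

```text
time: 19.6
position: [0.5333, 0.2856, 0.0743]
tcp_rot: [-1.224, -1.185, 1.185]
wrist_force: [-0.8, -0.4, -4.1]
width: 0.0537
```

Emit:
servo_tool:
  steps:
    - {"jaw": 4.5,"x": 0,"y": 0.1,"z": 0,"rx": 0,"ry": 0,"rz": 0}
    - {"jaw": 4.5,"x": 0,"y": 0,"z": 0,"rx": 0,"ry": 0,"rz": 0}
    - {"jaw": 4.5,"x": 0,"y": 0,"z": 0,"rx": 0,"ry": 0,"rz": 0}

```text
time: 19.9
position: [0.5333, 0.2856, 0.0733]
tcp_rot: [-1.224, -1.185, 1.185]
wrist_force: [-0.6, 0.0, -4.9]
width: 0.0533
```

Emit:
servo_tool:
  steps:
    - {"jaw": 4.5,"x": 0,"y": 0.05,"z": 0,"rx": 0,"ry": 0,"rz": 0}
    - {"jaw": 4.5,"x": 0,"y": 0,"z": 0,"rx": 0,"ry": 0,"rz": 0}
    - {"jaw": 4.5,"x": 0,"y": 0,"z": 0,"rx": 0,"ry": 0,"rz": 0}

```text
time: 20.2
position: [0.5333, 0.2856, 0.0731]
tcp_rot: [-1.224, -1.186, 1.185]
wrist_force: [-1.7, -0.3, -0.0]
width: 0.0536
```

Emit:
servo_tool:
  steps:
    - {"jaw": 5.8,"x": 0,"y": 0,"z": 0,"rx": 0,"ry": 0,"rz": 0}
    - {"jaw": 6.5,"x": 0,"y": 0,"z": 0,"rx": 0,"ry": 0,"rz": 0}
    - {"jaw": 8.5,"x": 0,"y": 0,"z": 0,"rx": 0,"ry": 0,"rz": 0}
    - {"jaw": 8.5,"x": 0,"y": 0,"z": 0,"rx": 0,"ry": 0,"rz": 0}
    - {"jaw": 8.5,"x": 0,"y": 0,"z": 0,"rx": 0,"ry": 0,"rz": 0}
    - {"jaw": 8.5,"x": 0,"y": -1,"z": 0,"rx": 0,"ry": 0,"rz": 0}
    - {"jaw": 8.5,"x": 0,"y": -3,"z": 0,"rx": 0,"ry": 0,"rz": 0}
    - {"jaw": 8.5,"x": 0,"y": -3,"z": 0,"rx": 0,"ry": 0,"rz": 0}

```text
time: 21.0
position: [0.5331, 0.2855, 0.1441]
tcp_rot: [-1.224, -1.185, 1.186]
wrist_force: [0.4, 0.2, -0.1]
width: 0.0851
```

Emit:
servo_tool:
  steps:
    - {"jaw": 8.5,"x": 0,"y": -4,"z": 0,"rx": 0,"ry": 0,"rz": 0}
    - {"jaw": 8.5,"x": 0,"y": -3,"z": 0,"rx": 0,"ry": 0,"rz": 0}
    - {"jaw": 8.5,"x": 0,"y": 0,"z": 3,"rx": 0,"ry": 0,"rz": 0}
    - {"jaw": 8.5,"x": 0,"y": 0,"z": 4,"rx": 0,"ry": 0,"rz": 0}
    - {"jaw": 8.5,"x": 0,"y": 0,"z": 4,"rx": 0,"ry": 0,"rz": 0}
    - {"jaw": 8.5,"x": 0,"y": 0,"z": 4,"rx": 0,"ry": 0,"rz": 0}
    - {"jaw": 8.5,"x": 0,"y": 0,"z": 0,"rx": 0,"ry": 0,"rz": 0}
    - {"jaw": 8.5,"x": 0,"y": 0,"z": 0,"rx": 0,"ry": 0,"rz": 0}

```text
time: 21.8
position: [0.3832, 0.2907, 0.214]
tcp_rot: [-1.225, -1.188, 1.185]
wrist_force: [0.2, 0.9, 0.5]
width: 0.085
```

```bash
python3 -c "
from h import *
go(.533,.285,.0745)
for n in ('wrist','top','side'):
  im=ctrl.snapshot(n); cv2.imwrite('pics/%s8.png'%n,im[:,:,::-1])
im=cv2.imread('pics/top8.png')
cv2.imwrite('pics/top8c.png',cv2.resize(im[150:280,160:400],(780,422),interpolation=cv2.INTER_CUBIC))
"
```

```text
t 21.8 pos [0.3832 0.2907 0.214 ] heading 88.2 tilt [ 0.002  0.001 -1.   ] F [0.23 0.89 0.46] w 0.085
tool x,y,z cm (after turn): [ -0.09  13.95 -14.99]
```

View pics/wrist8.png

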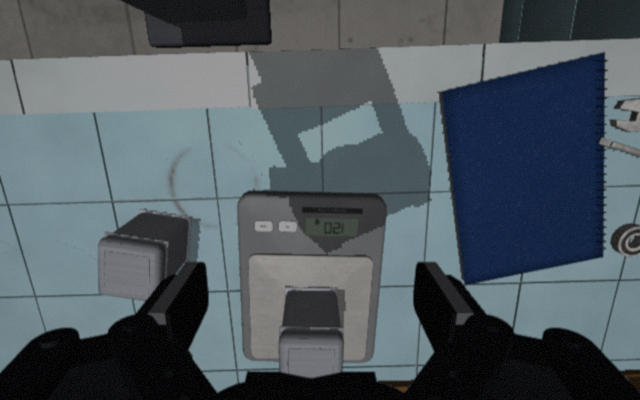

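View pics/top8c.png

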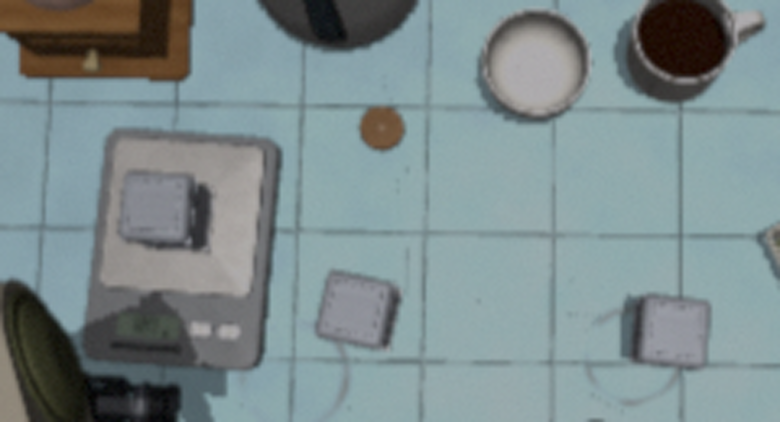

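View pics/side8.png

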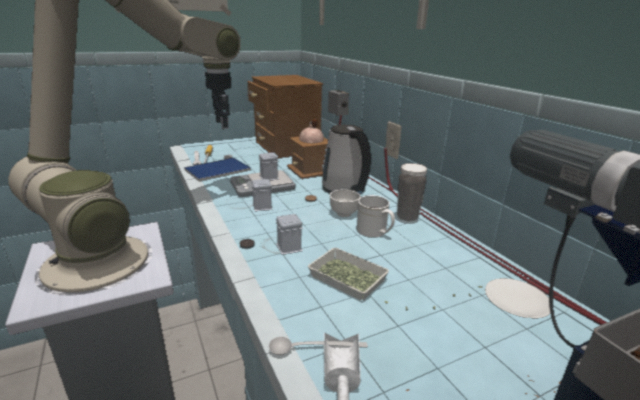

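```bash
python3 -c "
from h import *
c=ctrl.camera_info('top')
f=lambda q,z: ray(c,np.array(q)/3.25+[159.5,149.5],z).mean(0)
print('tin',np.round(f([(123,170),(193,175),(189,244),(119,238)],.113),4))
print('pan',np.round(f([(116,137),(265,147),(250,297),(101,285)],.029),4))
print('L',np.round(f([(330,270),(398,287),(384,349),(316,332)],.084),4))
print('R',np.round(f([(643,293),(711,300),(706,367),(638,360)],.084),4))
s=ctrl.get_state(); print(s['time'],s['qd'])
"
```

```text
tin [0.5309 0.2839 0.113 ]
pan [0.5337 0.2837 0.029 ]
L [0.4541 0.1273 0.084 ]
R [ 0.4412 -0.1266  0.084 ]
21.95 [-0.00356715  0.00695861  0.00548984  0.00016434 -0.00081339  0.00023287]
```

Tin is within 3 mm of the pan centre and the other two tins are where they began; handing in.

```bash
python3 -c "
from workcell import ctrl
print(ctrl.finish_job())"
```

```text
the job is handed in; nothing more can be done
None
```

I lifted each tin about 5 cm in turn, from left to right, and set each one back. The wrist force read about 2 N for the left tin, 4.5 N for the middle and 1.5 N for the right, so the middle one is full. I then stood the middle tin on the pan, lowering it in 0.5–1 mm steps until the wrist no longer carried its weight. After that I opened the gripper, backed away and handed the job in at about 22 s.

**Last checks:** the top camera put the tin about 3 mm from the pan's centre. The left and right tins were within about 1 mm of their starting positions. All three tins looked upright, the scale, bowl, disc, mug and tray showed no movement, and the gripper was clear of everything.

**Not checked:**
- I never read the scale's load itself. The display looked the same, about "120", before and after placing, so it confirms nothing. The 4.5 N weight is from the wrist sensor only.
- The wrist camera's first reading of the left tin was up to about 5 mm off the top camera's. The grasp centred well anyway.

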